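# Fit the filter cell to the boot dryer and hold it home

### The job

A fresh filter cell stands loosely on the boot dryer's air intake with its red dust cap still on. First take the cap off and set it down flat in the empty well of the dark wooden caddy; then turn the cell by its knurled collar until the hidden keyways inside drop over the pins, and push it fully home on its seat against the sprung gasket. Finish while still holding it in the gripper, pushed home, so that I can drive in the locking screw, and leave the wax tin, ceramic dispenser, blue headlamp case and glass tumbler where they are.

Things in the scene. Friction and masses are not known exactly. Their poses are not given: they have to be found in the camera images.
- dryer: Boot dryer: grey housing, 250 (x) x 310 (y) x 85 mm high, fixed. Origin: centre of its underside on the table; z up. Two upright boot tubes (58 mm across at the foot, tops 203 mm above the table) stand at x +88, y +118 and -118 mm; the aluminium intake tower with the filter cell stands at x -50, y 0 mm.
- intake_seat (a point): Centre of the seat, the flat top of the intake tower: 49 mm across, 115 mm above the table, 30 mm above the dryer's deck (foot flange 80 mm across, 11 mm high). From the seat rises a spigot 34 mm across, 30 mm tall, with three 5 mm pins sticking out at 120 degree spacing, their tops 17 mm above the seat; the cell hides them. z up.
- cell_collar (a point): Filter cell (0.11 to 0.23 kg) standing loosely over the spigot, on the pins. Lower part: knurled aluminium collar 56 mm across, 34 mm tall; above it a dark neck 41 mm across, 20 mm tall. This point: on the axis, half-way up the collar. Height above the seat point: 34 mm at the start (on the pins), 22 mm once dropped over the pins onto the gasket, 17 mm fully home. z up.
- cell_bore (a point): Centre of the cell's open underside (17 mm below the collar's mid point). Inside the collar, unseen and unmarked, are three keyways, 8 mm wide at 120 degree spacing, for the 5 mm pins: they fit within about 4 degrees. At the start they lie 20 to 81 degrees from the pins, turning the cell clockwise seen from above (39 to 100 the other way). Bore: 1.5 mm play round the spigot.
- gasket (a joint): Sprung rubber gasket ring round the foot of the spigot, 47 mm across: 0 when free (5 mm above the seat), 0.005 m when pressed flush, the collar's underside then sitting on the seat. It resists with about 5 N at first and 12 N when flush, and lifts the cell again when the push ends.
- cap_center (a point): Loose red dust cap over the neck of the cell (0.028 to 0.046 kg; lifts straight off, skirt 8 mm down the neck with 1.8 mm play): disc with skirt 52 mm across, 12 mm tall, and on it a round grip stud 22 mm across, 22 mm tall. This point: on the axis, half-way up its 34 mm; the stud reaches from 5 mm below to 17 mm above this point. z up.
- caddy_well (a point): Dark wooden shoe-care caddy, 200 x 90 mm, 22 mm high, fixed, with two round wells 61 mm across, 10 mm deep. This point: centre of the floor of the EMPTY well, 12 mm above the table. Its x axis runs along the caddy; the other well, 96 mm along +x, holds the boot wax tin. A cap flat in the well has its centre point 17 mm above this point.
- dispenser_center (a point): Push dispenser of pale ceramic with a steel pump, 76 mm across, 166 mm tall; point on its axis, 83 mm up.
- case_center (a point): Blue plastic headlamp case, 85 x 120 x 57 mm; point at its centre.
- tumbler_center (a point): Clear glass tumbler, 72 mm across, 105 mm tall; point on its axis, half-way up.
- tin_center (a point): Round tin of boot wax, green lid, 56 mm across, 23 mm tall, in the caddy's other well; point at its centre.

How it is judged:
By the outcome, as a careful person would: the job done as asked, in the order asked, and still so for the second after the job is handed in, while the arm keeps its last pose, push and grip.
It also fails if it takes over 64 s, if anything falls off the work surface, if the arm or the gripper's body presses on something with over 40 N, if the wrist force passes 120 N, or if a joint passes its speed limit or range.

### The arm

A 6-joint arm with a two-finger parallel gripper is mounted at the origin on the work surface. World frame = base frame: x ahead of the robot, y to its left, z up, the work surface at z = 0. Lengths are in mm, angles in degrees, forces in N, time in s.
With the tool pointing down it reaches from about 300 to 850 mm from the base axis. Payload 4.2 kg.
Tool frame: the origin (TCP) lies on the centre line of the jaws, within the pads' length; the fingertips stand 11 mm ahead of it and the grasp point (between the pads) lies 8 mm behind it; z points along the fingers, y is the direction in which the jaws open and shut (so a half turn about z gives the same grasp; the last joint's range is limited). The gripper opens to 91 mm and grips with 3 to 60 N. Pads are 32 mm wide; open, the fingers measure 118 mm over their backs; the gripper's body (76 mm by 178 mm) begins 60 mm behind the grasp point.
Start: joints at [-66.864, 18.312, 89.639, -0, 72.044, -1.146], TCP at [236.46, -524.146, 224.976] pointing down, gripper open.
Joint ranges: [-177.97, 177.97], [-48.28, 115.42], [12.27, 149.76], [-77.06, 257.06], [2.81, 150.46], [-146.56, 146.56]. Speed limits (degrees/s): [147.25, 147.25, 180, 180, 180, 180].

### API

Orientations are given as [roll, pitch, yaw] about the fixed x, y, z axes, in that order (R = Rz(yaw) Ry(pitch) Rx(roll)).
In Python, from workcell import env, grab_frame gives the robot as it stands. The module is installed in compiled form; this text tells all that it offers.
- The arm moves only by the tool arm_command, never from a script. Its argument "series" is one flat list of numbers, 6 for each row, row after row: the shift along the world's x, y, z each as a share of 400 mm, from -1 to 1, then the turn, a rotation vector about the world's x, y, z each as a share of 45 degrees, from -1 to 1. A call has 1 to 20 rows; each row shifts and turns the commanded pose from where the row before left it; what a row does not reach is not made up. A row lasts 1/12 s, in which the tool goes at most 41.7 mm and 7.16 degrees, less where a joint would pass 70% of its speed; a pose out of reach is approached as far as the arm can. A call with a number of a shift or a turn outside -1 to 1 is refused whole. A call with a gripper value outside its range is refused whole. "hand" is the opening, from 0 (shut) to 1 (fully open), set as the call begins (left out, the last holds). The fingers move at their own pace and stop on an object; "newtons" is the grip in N (left out, the last holds). Time passes only in rows, so rows that do not move let the fingers close. It gives the time, the measured TCP pose, the force and the opening at its end, in the units of the state.
- env.state(): the state, without advancing time (a new reading comes with each control period).
- grab_frame(name): name is "scene" or "top" or "wrist"; returns a dict with "frame" (420x560x3 uint8, red, green, blue), "intrinsics" (3x3 intrinsics, pixels), "R" (3x3) and "t" (3): a world point X has camera coordinates R X + t; the wrist camera has in their place "tool_from_camera" (4x4, takes a point from camera to tool coordinates, whose origin is the TCP and whose axes are the flange's). Camera axes: x right, y down, z forward; pixel columns grow to the right and rows downward; lengths in mm; the calibration is good to about 2 mm. A picture is of the moment at which its call begins: read the wrist's pose just before it. There is no depth.
- env.job_done(): hands the job in, once; it reports no verdict.
The state is a dict: "time_s": time; "qpos": joint angles; "qvel": joint speeds; "effort": joint torques, N m; "ee_pos": TCP position; "ee_rot": TCP orientation; "force": force on the tool from outside, world axes, zero at the start; "torque": the same for the moment, N m; "gripper_width": finger opening in mm.
Only numpy, scipy, OpenCV 4.12 (cv2) and the standard library are available. Lean on these libraries where they do the work, as an engineer would, in place of code of your own. Each camera call takes 0.05 s, during which the arm holds its last target.

## Working session

There is one attempt and no reset: what is moved stays moved. The work goes in short steps, Python scripts to look and compute and a tool call to move; the robot and the scene stay as the last step left them, time stands still between calls to the robot, and variables do not carry over. Pictures are saved under pics/ and viewed, and the job is handed in when it is done.

Besides the shell and the picture viewer there is one more tool, called after ">>>" as a command line: name --argument value ..., lists and objects as JSON in quotes. arm_command: Moves the arm, as the interface text tells. Shift numbers are shares of 400 mm and turn numbers shares of 45 degrees, none past 1 either way. Its arguments: {"type":"object","properties":{"series":{"type":"array"},"hand":{"type":"number"},"newtons":{"type":"number"}},"required":["series"]}

```bash
mkdir -p pics; python3 - <<'E'
from workcell import env, grab_frame
import cv2,numpy as np
print(env.state())
for n in ["scene","top","wrist"]:
    f=grab_frame(n); cv2.imwrite(f"pics/{n}0.png",f["frame"][:,:,::-1])
    print(n,{k:np.round(v,4).tolist() for k,v in f.items() if k!="frame"})
E
```

```text
{'time_s': 0.0, 'qpos': array([-6.68616457e+01,  1.83526863e+01,  8.97079367e+01, -2.22346375e-03,
        7.20440424e+01, -1.14538809e+00]), 'qvel': array([-0.06904784,  0.11922104, -0.11082254,  0.02030363,  0.03909654,
       -0.00915296]), 'effort': array([ 1.41969871e-03, -4.12458622e+01, -2.31973171e+01,  7.27877906e-02,
        4.56800626e-02, -1.73515655e-04]), 'ee_pos': array([ 236.27033907, -523.66706421,  224.09942368]), 'ee_rot': array([-1.79895313e+02,  2.12834840e-05,  2.42844298e+01]), 'force': array([-0.56178585, -0.65572585,  0.42411345]), 'torque': array([ 0.00844686, -0.03335877,  0.00555103]), 'gripper_width': 91.17062495750505}
scene {'intrinsics': [[439.7791, 0.0, 284.3966], [0.0, 439.7791, 199.7887], [0.0, 0.0, 1.0]], 'R': [[-0.3192, 0.9477, 0.0037], [0.7223, 0.2458, -0.6465], [-0.6136, -0.2037, -0.7629]], 't': [179.7297, -349.9902, 2078.3187]}
top {'intrinsics': [[466.0867, 0.0, 280.1705], [0.0, 466.0867, 208.4593], [0.0, 0.0, 1.0]], 'R': [[-0.0416, -0.9991, 0.0058], [-0.9767, 0.0394, -0.211], [0.2106, -0.0144, -0.9775]], 't': [20.901, 631.6583, 1309.3957]}
wrist {'intrinsics': [[337.0954, 0.0, 278.0652], [0.0, 337.0954, 209.7209], [0.0, 0.0, 1.0]], 'tool_from_camera': [[-0.0006, -0.9645, -0.264, 74.7798], [1.0, -0.0007, 0.0003, 0.5772], [-0.0005, -0.264, 0.9645, -159.6248], [0.0, 0.0, 0.0, 1.0]]}
```

View pics/scene0.png

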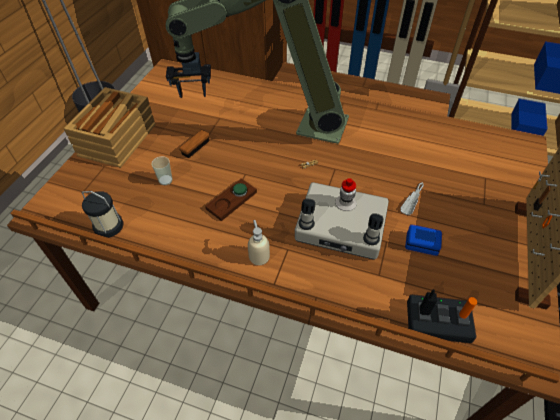

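View pics/top0.png

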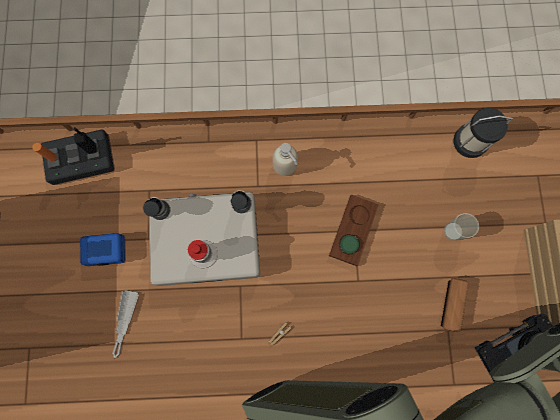

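View pics/wrist0.png

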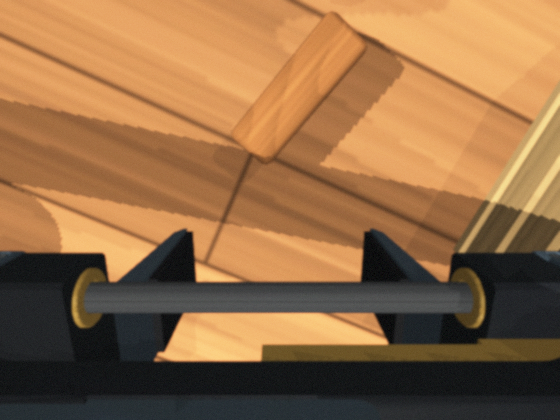

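The scene shows the dryer with the red cap at about (348,187), and the caddy with its empty well at about (222,206). In the top view the cap is near (199,247), the empty well near (360,214) and the tin near (349,244). I'll enlarge these areas.

```bash
python3 - <<'E'
import cv2
a=cv2.imread("pics/top0.png"); b=cv2.imread("pics/scene0.png")
r=lambda im,x,y,w,h,s: cv2.resize(im[y:y+h,x:x+w],None,fx=s,fy=s,interpolation=cv2.INTER_CUBIC)
cv2.imwrite("pics/c1.png",r(a,140,180,130,110,6))
cv2.imwrite("pics/c2.png",r(a,320,185,70,90,6))
cv2.imwrite("pics/c3.png",r(b,290,165,110,100,6))
cv2.imwrite("pics/c4.png",r(b,195,165,70,60,8))
E
```

```text
(no output)
```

View pics/c1.png

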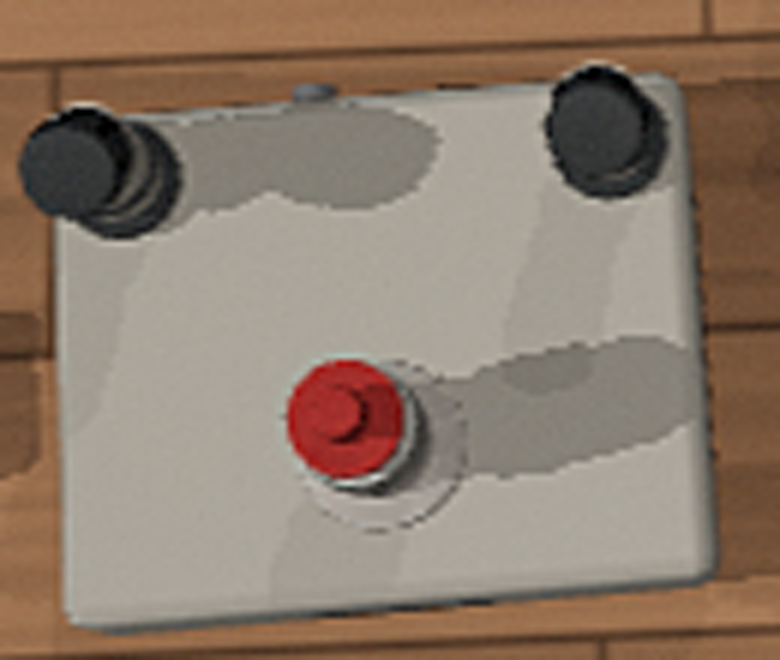

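View pics/c2.png

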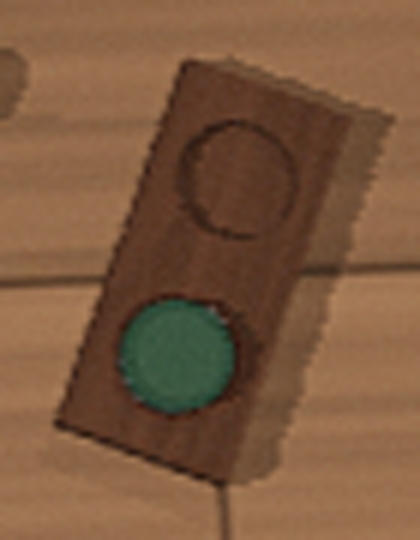

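View pics/c3.png

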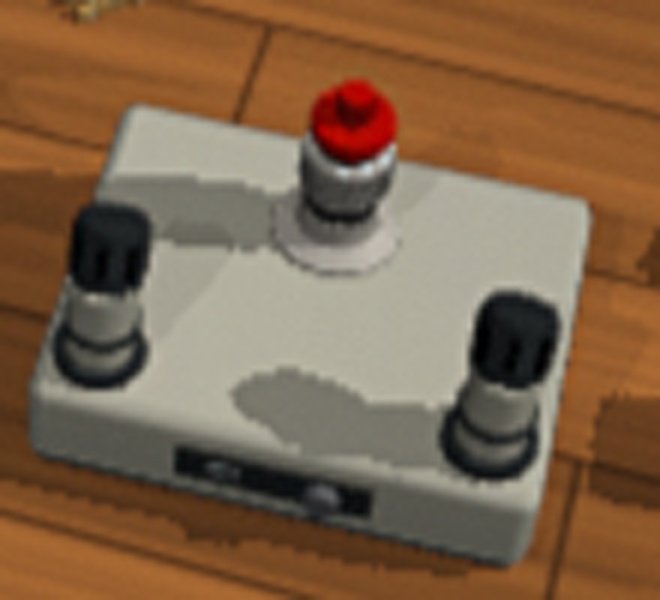

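View pics/c4.png

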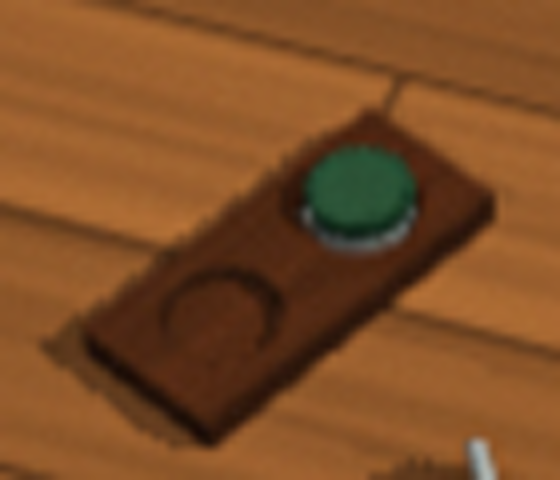

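```bash
cat > h.py <<'E'
from workcell import env, grab_frame
import cv2,numpy as np
from scipy.spatial.transform import Rotation as Ro
def ray(f,px):
    K=f["intrinsics"]; d=np.linalg.solve(K,[px[0],px[1],1.])
    if "R" in f: return -f["R"].T@f["t"], f["R"].T@d
    s=f["s"]; Rt=Ro.from_euler('xyz',s["ee_rot"],degrees=True).as_matrix(); T=f["tool_from_camera"]
    return s["ee_pos"]+Rt@T[:3,3], Rt@T[:3,:3]@d
def atz(f,px,z):
    o,d=ray(f,px); return np.round(o+d*(z-o[2])/d[2],1)
def proj(f,X):
    K=f["intrinsics"]
    if "R" in f: c=f["R"]@X+f["t"]
    else:
        s=f["s"]; Rt=Ro.from_euler('xyz',s["ee_rot"],degrees=True).as_matrix(); T=f["tool_from_camera"]
        c=T[:3,:3].T@(Rt.T@(np.asarray(X,float)-s["ee_pos"])-T[:3,3])
    p=K@c; return np.round(p[:2]/p[2],1)
def grab(n,save=None):
    s=env.state(); f=grab_frame(n); f["s"]=s
    if save: cv2.imwrite("pics/"+save,f["frame"][:,:,::-1])
    return f
E
python3 - <<'E'
from h import *
t=grab("top"); s=grab("scene")
c=lambda x,y,s,a,b:((x+.5)/s-.5+a,(y+.5)/s-.5+b)
print("cap disc",atz(t,c(347,420,6,140,180),190),atz(s,c(354,126,6,290,165),190))
print("flange",atz(t,c(383,445,6,140,180),96),atz(s,c(336,225,6,290,165),96))
print("well",atz(t,c(238,180,6,320,185),22),atz(s,c(224,310,8,195,165),22))
print("tin",atz(t,c(178,355,6,320,185),35),atz(s,c(361,188,8,195,165),35))
print("tub",atz(t,c(75,176,6,140,180),203),atz(t,c(592,133,6,140,180),203))
print("dryer corners", [atz(t,c(x,y,6,140,180),85) for x,y in [(62,115),(670,75),(712,575),(72,620)]])
print("disp",atz(t,(284,166),0),"case",atz(t,(102,249),57),"tumb",atz(t,(453,231),0),
 "caddy",[atz(t,c(x,y,6,320,185),22) for x,y in[(185,62),(352,120),(222,483),(56,424)]])
E
```

```text
cap disc [503.7 219.  190. ] [508.1 223.5 190. ]
flange [503.6 217.8  96. ] [506.6 222.7  96. ]
well [ 613.  -245.7   22. ] [ 606.4 -243.5   22. ]
tin [ 523.2 -206.6   35. ] [ 520.2 -204.9   35. ]
tub [615.2 336.4 203. ] [625.5 107.8 203. ]
dryer corners [array([672.5, 374.5,  85. ]), array([680.8,  78.1,  85. ]), array([437.2,  65.2,  85. ]), array([428.6, 365.7,  85. ])]
disp [783.3 -23.8   0. ] case [534.4 518.9  57. ] tumb [ 554.2 -534.3    0. ] caddy [array([ 675.6, -223.3,   22. ]), array([ 641.8, -306.3,   22. ]), array([ 460.2, -225.9,   22. ]), array([ 492.9, -145.4,   22. ])]
```

>>> arm_command --series '[0.034,0.093,0.01,0,0,0.073,0.034,0.093,0.01,0,0,0.073,0.034,0.093,0.01,0,0,0.073,0.034,0.093,0.01,0,0,0.073,0.034,0.093,0.01,0,0,0.073,0.034,0.093,0.01,0,0,0.073,0.034,0.093,0.01,0,0,0.073,0.034,0.093,0.01,0,0,0.073,0.034,0.093,0.01,0,0,0.073,0.034,0.093,0.01,0,0,0.073,0.034,0.093,0.01,0,0,0.073,0.034,0.093,0.01,0,0,0.073,0.034,0.093,0.01,0,0,0.073,0.034,0.093,0.01,0,0,0.073,0.034,0.093,0.01,0,0,0.073,0.034,0.093,0.01,0,0,0.073,0.034,0.093,0.01,0,0,0.073,0.034,0.093,0.01,0,0,0.073,0.034,0.093,0.01,0,0,0.073,0.034,0.093,0.01,0,0,0.073]' --hand 0.6

```text
time_s: 1.92
ee_pos: [508.6, 221.9, 305.1]
ee_rot: [180.0, 0.0, 90.2]
force: [0.7, 0.1, 0.3]
gripper_width: 54.7
```

>>> arm_command --series '[0,0,0,0,0,0,0,0,0,0,0,0]'

```text
time_s: 2.08
ee_pos: [508.6, 221.4, 304.2]
ee_rot: [-179.9, 0.0, 90.1]
force: [-0.7, -0.1, 0.1]
gripper_width: 54.9
```

```bash
python3 - <<'E'
from h import *
f=grab("wrist","w1.png"); s=f["s"]
print(s["time_s"],s["ee_pos"],s["ee_rot"],s["force"],s["qpos"])
print(proj(f,[505,220,190]),proj(f,[505,220,96]))
cv2.imwrite("pics/w1c.png",cv2.resize(f["frame"][60:360,130:430,::-1],None,fx=2,fy=2))
E
```

```text
2.0833 [508.60424456 221.42486689 304.18515119] [-1.79940680e+02  4.18537174e-02  9.01380125e+01] [-0.72223363 -0.09654793  0.08487228] [ 2.23479295e+01  1.42794860e+01  8.39975869e+01 -1.64941994e-02
  8.17936671e+01  2.22123032e+01]
[273.3 210.1] [274.5 187.6]
```

View pics/w1.png

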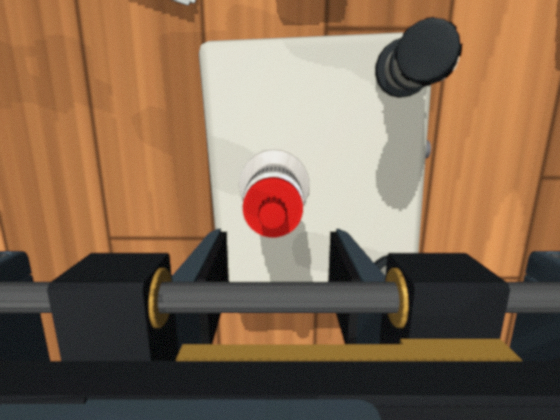

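```bash
python3 - <<'E'
import cv2
a=cv2.imread("pics/w1.png")
cv2.imwrite("pics/w1c.png",cv2.resize(a[140:250,220:330],None,fx=5,fy=5,interpolation=cv2.INTER_CUBIC))
E
```

```text
(no output)
```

View pics/w1c.png

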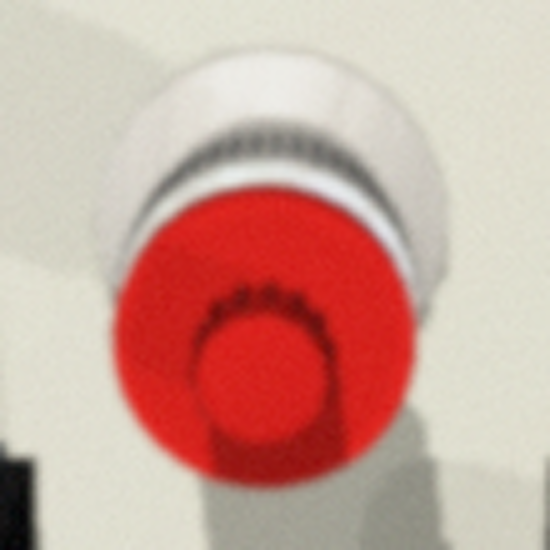

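```bash
python3 - <<'E'
from h import *
f=grab("wrist")
c=lambda x,y:((x+.5)/5-.5+220,(y+.5)/5-.5+140)
print(atz(f,c(261,378),212),atz(f,c(264,337),190),atz(f,c(271,222),96), f["s"]["time_s"])
E
```

```text
[503.8 220.5 212. ] [503.8 221.2 190. ] [503.8 222.5  96. ] 2.1333
```

>>> arm_command --series '[-0.006,0,-0.04,0,0,0,-0.006,0,-0.04,0,0,0,0,0,-0.04,0,0,0,0,0,-0.04,0,0,0,0,0,-0.04,0,0,0,0,0,-0.03,0,0,0,0,0,-0.02,0,0,0,0,0,0,0,0,0,0,0,0,0,0,0]'

```text
time_s: 2.93
ee_pos: [503.6, 219.0, 205.3]
ee_rot: [180.0, 0.0, 89.9]
force: [-0.0, -0.6, 0.2]
gripper_width: 54.6
```

```bash
python3 - <<'E'
from h import *
f=grab("wrist","w2.png"); s=f["s"]
print(s["ee_pos"],s["force"])
E
```

```text
[503.60294403 218.97173847 205.3134557 ] [-0.01301227 -0.60329104  0.16819987]
```

View pics/w2.png

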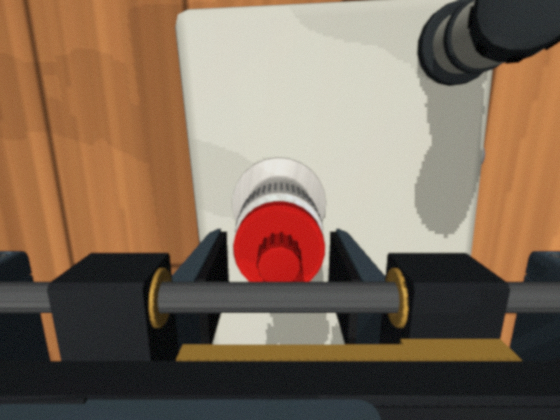

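The wrist view shows the stud at (280,262), midway between the jaws. I'll close gently on it.

>>> arm_command --series '[0,0,0,0,0,0,0,0,0,0,0,0,0,0,0,0,0,0,0,0,0,0,0,0,0,0,0,0,0,0,0,0,0,0,0,0]' --hand 0.0 --newtons 10

```text
time_s: 3.48
ee_pos: [503.7, 219.9, 205.1]
ee_rot: [180.0, -0.0, 90.0]
force: [0.3, 0.5, 2.0]
gripper_width: 21.5
```

>>> arm_command --series '[0,0,0,0,0,0,0,0,0.01,0,0,0,0,0,0.02,0,0,0,0,0,0.03,0,0,0,0,0,0.05,0,0,0,0,0,0.05,0,0,0,0,0,0.05,0,0,0,0,0,0.04,0,0,0,0,0,0,0,0,0]'

```text
time_s: 4.23
ee_pos: [505.2, 220.5, 309.3]
ee_rot: [179.6, -0.2, 90.0]
force: [-0.4, -0.5, 0.1]
gripper_width: 21.7
```

```bash
python3 - <<'E'
from h import *
f=grab("wrist","w3.png"); s=f["s"]
print(s["ee_pos"],s["force"])
E
```

```text
[505.21206039 220.51112294 309.3105987 ] [-0.42947405 -0.51245011  0.07625429]
```

View pics/w3.png

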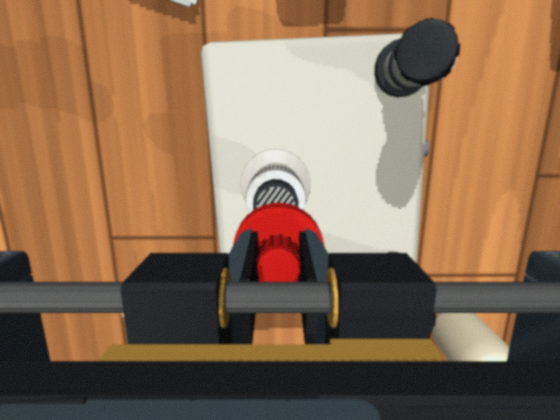

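>>> arm_command --series '[0.01,-0.04,0,0,0,0,0.017,-0.08,0,0,0,0,0.017,-0.083,-0.006,0,0,0,0.017,-0.083,-0.006,0,0,0,0.017,-0.083,-0.006,0,0,0,0.017,-0.083,-0.006,0,0,0,0.017,-0.083,-0.006,0,0,0,0.017,-0.083,-0.006,0,0,0,0.017,-0.083,-0.006,0,0,0,0.017,-0.083,-0.006,0,0,0,0.017,-0.083,-0.006,0,0,0,0.017,-0.083,-0.006,0,0,0,0.017,-0.083,-0.006,0,0,0,0.017,-0.083,-0.006,0,0,0,0.017,-0.083,-0.006,0,0,0,0.017,-0.083,-0.006,0,0,0,0.01,-0.06,0,0,0,0,0,0,0,0,0,0,0,0,0,0,0,0]'

```text
time_s: 5.87
ee_pos: [613.0, -317.8, 269.0]
ee_rot: [-179.8, -0.1, 89.9]
force: [-0.1, 0.3, -0.2]
gripper_width: 21.9
```

```bash
python3 - <<'E'
from h import *
f=grab("wrist","w4.png"); s=f["s"]
print(s["time_s"],s["ee_pos"],s["ee_rot"],s["force"],proj(f,[613,-245,22]))
E
```

```text
5.8667 [ 612.97818195 -317.76512642  269.01626793] [-1.79822689e+02 -1.26354118e-01  8.98625068e+01] [-0.08803155  0.33905634 -0.2342721 ] [278.  118.9]
```

View pics/w4.png

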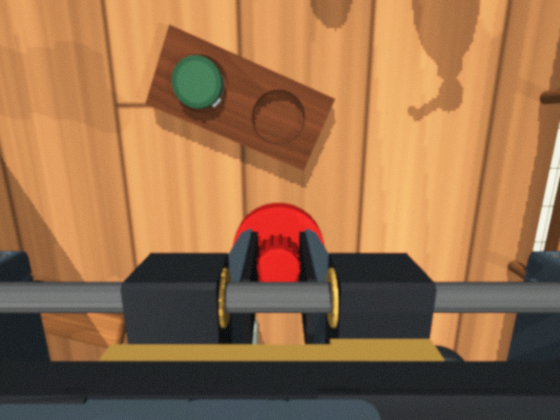

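```bash
python3 - <<'E'
from h import *
f=grab("wrist"); a=f["frame"][:,:,::-1]
cv2.imwrite("pics/w4c.png",cv2.resize(a[70:170,230:330],None,fx=6,fy=6,interpolation=cv2.INTER_CUBIC))
print(atz(f,(278.5,117),22))
E
```

```text
[ 613.8 -241.7   22. ]
```

View pics/w4c.png

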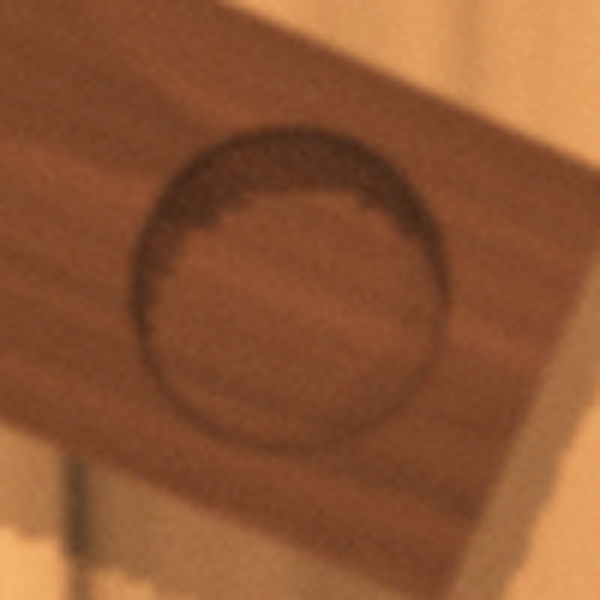

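>>> arm_command --series '[0.001,0.045,0,0,0,0,0,0.045,-0.02,0,0,0,0,0.045,-0.05,0,0,0,0,0.048,-0.07,0,0,0,0,0,-0.08,0,0,0,0,0,-0.08,0,0,0,0,0,-0.08,0,0,0,0,0,-0.07,0,0,0,0,0,-0.04,0,0,0,0,0,-0.02,0,0,0,0,0,0,0,0,0,0,0,0,0,0,0,0,0,0,0,0,0]'

```text
time_s: 7.05
ee_pos: [615.2, -243.5, 69.4]
ee_rot: [179.8, 0.1, 90.0]
force: [0.6, -0.3, -0.9]
gripper_width: 21.9
```

```bash
python3 - <<'E'
from h import *
f=grab("wrist","w5.png"); s=f["s"]
print(s["time_s"],s["ee_pos"],s["ee_rot"],s["force"])
E
```

```text
7.05 [ 615.22242232 -243.48866114   69.37082165] [1.79811428e+02 6.70833643e-02 9.00195739e+01] [ 0.57437967 -0.34397958 -0.8594404 ]
```

View pics/w5.png

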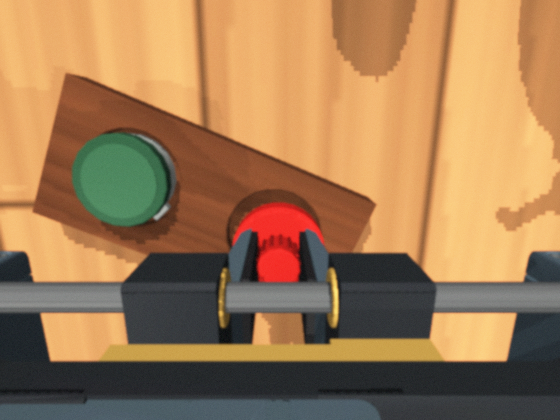

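>>> arm_command --series '[-0.004,-0.001,-0.025,0,0,0,0,0,-0.025,0,0,0,0,0,-0.015,0,0,0,0,0,0,0,0,0,0,0,0,0,0,0]'

```text
time_s: 7.52
ee_pos: [612.0, -244.1, 40.6]
ee_rot: [-179.9, -0.0, 90.0]
force: [-0.3, -0.4, -1.6]
gripper_width: 21.5
```

```bash
python3 - <<'E'
from h import *
f=grab("wrist","w6.png"); s=f["s"]
print(s["time_s"],s["ee_pos"],s["force"])
E
```

```text
7.5167 [ 612.0460906  -244.08175124   40.58529672] [-0.26362056 -0.39967949 -1.56120273]
```

View pics/w6.png

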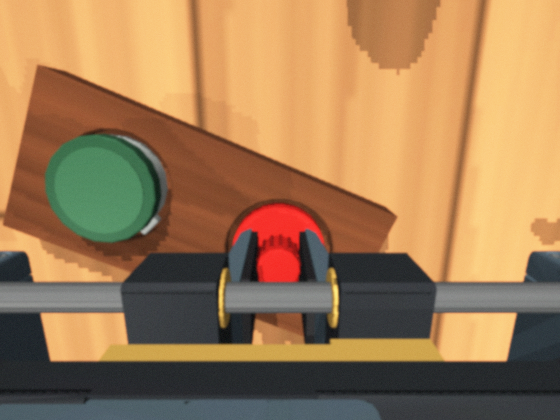

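The cap (about 278,240) sits inside the well rim, with no contact force yet. I'll lower it the last bit to feel the floor.

>>> arm_command --series '[0,0,-0.004,0,0,0,0,0,0,0,0,0,0,0,0,0,0,0]'

```text
time_s: 7.82
ee_pos: [612.5, -244.2, 39.8]
ee_rot: [180.0, 0.0, 90.0]
force: [-0.0, 0.4, -0.7]
gripper_width: 21.7
```

>>> arm_command --series '[0,0,-0.004,0,0,0,0,0,0,0,0,0,0,0,0,0,0,0]'

```text
time_s: 8.07
ee_pos: [612.8, -244.3, 39.0]
ee_rot: [179.9, 0.0, 90.0]
force: [-1.5, 2.1, 5.2]
gripper_width: 21.8
```

Contact with the floor is at 39.0, as predicted. I'll release it and lift.

>>> arm_command --series '[0,0,0,0,0,0,0,0,0,0,0,0,0,0,0,0,0,0,0,0,0,0,0,0]' --hand 0.45

```text
time_s: 8.4
ee_pos: [612.3, -244.0, 37.8]
ee_rot: [-180.0, -0.0, 90.0]
force: [-1.2, -0.7, 0.7]
gripper_width: 40.8
```

>>> arm_command --series '[0,0,0.02,0,0,0,0,0,0.04,0,0,0,0,0,0.07,0,0,0,0,0,0.09,0,0,0,0,0,0.09,0,0,0,0,0,0.09,0,0,0,0,0,0.09,0,0,0,0,0,0.09,0,0,0,0,0,0.05,0,0,0,0,0,0,0,0,0]'

```text
time_s: 9.23
ee_pos: [614.3, -244.9, 297.2]
ee_rot: [179.4, 0.3, 90.0]
force: [0.4, -0.5, 0.4]
gripper_width: 41.4
```

```bash
python3 - <<'E'
from h import *
f=grab("wrist","w7.png"); s=f["s"]
print(s["time_s"],s["ee_pos"],s["force"],s["qpos"])
E
```

```text
9.2333 [ 614.32386339 -244.8760768   297.2456106 ] [ 0.4063354  -0.46780715  0.36481512] [-2.27314658e+01  2.43024411e+01  7.01884824e+01  4.77022813e-03
  8.48161360e+01 -2.27139745e+01]
```

View pics/w7.png

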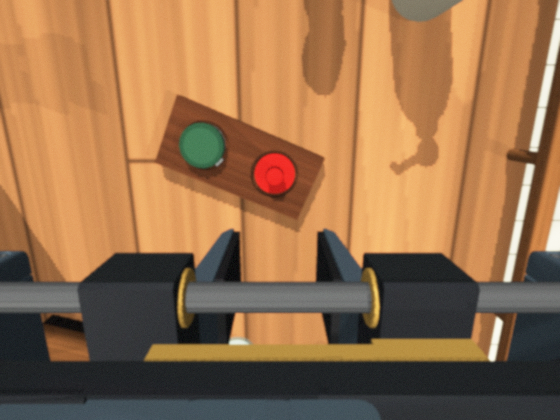

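The cap lies flat in the well at (275,174), next to the tin. I'll return to the cell, turning to a yaw of about 150.

>>> arm_command --series '[-0.017,0.073,0,0,0,0.083,-0.017,0.073,0,0,0,0.083,-0.017,0.073,0,0,0,0.083,-0.017,0.073,0,0,0,0.083,-0.017,0.073,0,0,0,0.083,-0.017,0.073,0,0,0,0.083,-0.017,0.073,0,0,0,0.083,-0.017,0.073,0,0,0,0.083,-0.017,0.073,0,0,0,0.083,-0.017,0.073,0,0,0,0.083,-0.017,0.073,0,0,0,0.083,-0.017,0.073,0,0,0,0.083,-0.017,0.073,0,0,0,0.083,-0.017,0.073,0,0,0,0.083,-0.017,0.073,0,0,0,0.083,-0.017,0.071,0,0,0,0.083,0,0,0,0,0,0,0,0,0,0,0,0,0,0,0,0,0,0]' --hand 1

```text
time_s: 10.87
ee_pos: [503.2, 221.7, 289.0]
ee_rot: [-179.9, -0.1, 149.7]
force: [0.1, -0.0, 1.0]
gripper_width: 91.1
```

```bash
python3 - <<'E'
from h import *
f=grab("wrist","w8.png"); s=f["s"]
print(s["time_s"],s["ee_pos"],s["ee_rot"],s["force"],s["qpos"])
a=f["frame"][:,:,::-1]
x,y=proj(f,[503.8,221,186]).astype(int); print(x,y, proj(f,[503.8,221,186]))
cv2.imwrite("pics/w8c.png",cv2.resize(a[y-60:y+60,x-60:x+60],None,fx=5,fy=5,interpolation=cv2.INTER_CUBIC))
E
```

```text
10.8667 [503.17376631 221.68429065 288.97378348] [-1.79865310e+02 -5.78195076e-02  1.49731352e+02] [ 0.13971123 -0.04781459  0.95255431] [ 2.25993112e+01  1.41849245e+01  8.62657559e+01 -3.57875906e-02
  7.96916059e+01 -3.71256613e+01]
278 213 [278.2 213. ]
```

View pics/w8.png

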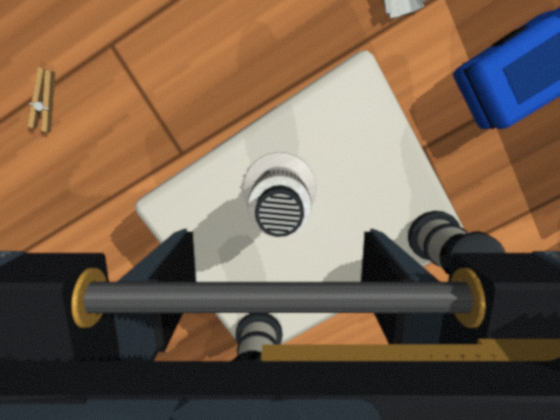

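View pics/w8c.png

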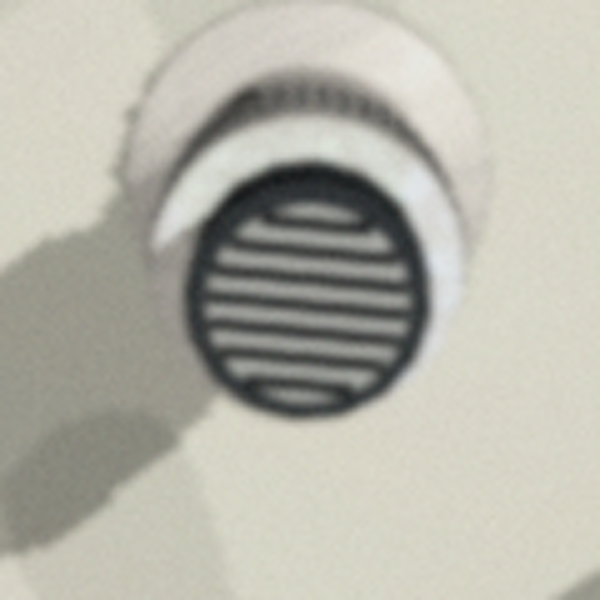

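```bash
python3 - <<'E'
from h import *
f=grab("wrist")
c=lambda x,y:((x+.5)/5-.5+218,(y+.5)/5-.5+153)
print(atz(f,c(308,291),186), atz(f,c(310,265),166),atz(f,c(308,182),96)); print(f["s"]["time_s"])
E
```

```text
[503.  222.3 186. ] [503.9 222.1 166. ] [503.7 222.   96. ]
10.9167
```

>>> arm_command --series '[0,0,-0.03,0,0,0,0,0,-0.05,0,0,0,0,0,-0.07,0,0,0,0,0,-0.07,0,0,0,0,0,-0.06,0,0,0,0,0,-0.04,0,0,0,0,0,-0.02,0,0,0,0,0,0,0,0,0,0,0,0,0,0,0]'

```text
time_s: 11.72
ee_pos: [504.2, 221.8, 154.6]
ee_rot: [180.0, 0.0, 149.7]
force: [-0.2, 0.4, 0.0]
gripper_width: 91.0
```

```bash
python3 - <<'E'
from h import *
f=grab("wrist","w9.png"); s=f["s"]
print(s["time_s"],s["ee_pos"],s["ee_rot"],s["force"],s["torque"])
E
```

```text
11.7167 [504.19767068 221.75712199 154.56200538] [1.79977810e+02 1.66478060e-02 1.49674651e+02] [-0.18820479  0.44258058  0.04895478] [ 0.04720001 -0.09835899 -0.01098353]
```

View pics/w9.png

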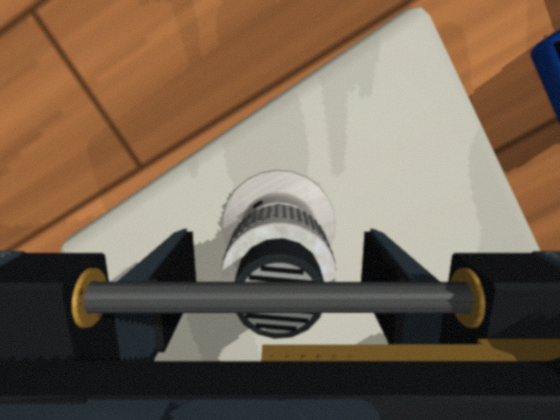

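The cell is centred between the open jaws, with the neck at (280,287). I'll lower to the collar and grip.

>>> arm_command --series '[0,0,-0.015,0,0,0,0,0,-0.012,0,0,0,0,0,0,0,0,0,0,0,0,0,0,0]'

```text
time_s: 12.1
ee_pos: [503.5, 222.2, 143.3]
ee_rot: [-180.0, -0.0, 149.7]
force: [0.4, 0.5, 0.8]
gripper_width: 91.3
```

>>> arm_command --series '[0,0,0,0,0,0,0,0,0,0,0,0,0,0,0,0,0,0,0,0,0,0,0,0,0,0,0,0,0,0,0,0,0,0,0,0,0,0,0,0,0,0,0,0,0,0,0,0]' --hand 0 --newtons 20

```text
time_s: 12.77
ee_pos: [503.7, 222.3, 143.4]
ee_rot: [180.0, -0.0, 149.7]
force: [-0.5, 0.2, 0.7]
gripper_width: 56.2
```

```bash
python3 - <<'E'
from h import *
f=grab("wrist","w10.png"); s=f["s"]
print(s["time_s"],s["ee_pos"],s["ee_rot"],s["force"],s["torque"],s["gripper_width"])
E
```

```text
12.7667 [503.68162181 222.28727725 143.42777428] [ 1.79988084e+02 -7.50323608e-04  1.49737617e+02] [-0.4836674   0.16422195  0.73057632] [ 0.06096478 -0.11580254 -0.03165995] 56.238581145397205
```

View pics/w10.png

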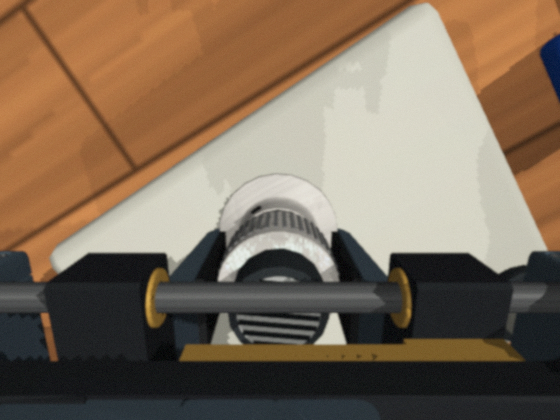

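Gripped at 56.2 mm. I'll push down lightly to learn the arm's stiffness.

>>> arm_command --series '[0,0,-0.003,0,0,0,0,0,0,0,0,0,0,0,0,0,0,0]'

```text
time_s: 13.07
ee_pos: [503.8, 222.3, 143.2]
ee_rot: [180.0, 0.0, 149.7]
force: [-1.6, -0.9, 6.6]
gripper_width: 56.3
```

>>> arm_command --series '[0,0,-0.003,0,0,0,0,0,0,0,0,0,0,0,0,0,0,0]'

```text
time_s: 13.32
ee_pos: [503.8, 222.3, 143.0]
ee_rot: [179.9, 0.1, 149.7]
force: [-2.9, -1.0, 12.1]
gripper_width: 56.2
```

Stiffness is about 5 N/mm. I'll turn clockwise in steps under a light push.

>>> arm_command --series '[0,0,0,0,0,-0.12,0,0,0,0,0,-0.12,0,0,0,0,0,-0.12,0,0,0,0,0,0]'

```text
time_s: 13.65
ee_pos: [505.1, 222.4, 143.1]
ee_rot: [179.8, 0.1, 133.4]
force: [0.8, -0.8, 9.4]
gripper_width: 56.2
```

>>> arm_command --series '[0,0,0,0,0,-0.09,0,0,0,0,0,0]'

```text
time_s: 13.82
ee_pos: [505.1, 222.4, 143.1]
ee_rot: [179.8, 0.1, 129.4]
force: [0.7, -0.9, 10.4]
gripper_width: 56.2
```

>>> arm_command --series '[0,0,0,0,0,-0.09,0,0,0,0,0,0]'

```text
time_s: 13.98
ee_pos: [505.1, 222.5, 143.1]
ee_rot: [179.8, 0.1, 125.3]
force: [0.1, -2.1, 9.8]
gripper_width: 56.1
```

>>> arm_command --series '[0,0,0,0,0,-0.09,0,0,0,0,0,0]'

```text
time_s: 14.15
ee_pos: [505.3, 222.5, 143.2]
ee_rot: [179.7, 0.1, 121.3]
force: [0.4, -1.0, 8.6]
gripper_width: 56.5
```

>>> arm_command --series '[0,0,0,0,0,-0.09,0,0,0,0,0,0]'

```text
time_s: 14.32
ee_pos: [505.3, 222.5, 143.2]
ee_rot: [179.7, 0.1, 117.2]
force: [0.4, -0.7, 10.1]
gripper_width: 56.2
```

>>> arm_command --series '[0,0,0,0,0,-0.09,0,0,0,0,0,0]'

```text
time_s: 14.48
ee_pos: [505.3, 222.5, 143.2]
ee_rot: [179.7, 0.0, 113.2]
force: [0.2, -0.4, 9.3]
gripper_width: 56.2
```

>>> arm_command --series '[0,0,0,0,0,-0.09,0,0,0,0,0,0]'

```text
time_s: 14.65
ee_pos: [505.2, 222.5, 143.1]
ee_rot: [179.7, 0.0, 109.1]
force: [0.7, -1.4, 9.0]
gripper_width: 56.0
```

>>> arm_command --series '[0,0,0,0,0,-0.09,0,0,0,0,0,0]'

```text
time_s: 14.82
ee_pos: [505.1, 222.4, 143.1]
ee_rot: [179.7, 0.0, 105.1]
force: [1.8, -2.1, 9.3]
gripper_width: 56.4
```

>>> arm_command --series '[0,0,0,0,0,-0.09,0,0,0,0,0,0]'

```text
time_s: 14.98
ee_pos: [505.1, 222.5, 143.1]
ee_rot: [179.7, -0.0, 101.0]
force: [-0.4, -0.5, 9.8]
gripper_width: 56.3
```

>>> arm_command --series '[0,0,0,0,0,-0.09,0,0,0,0,0,0]'

```text
time_s: 15.15
ee_pos: [505.2, 222.5, 143.2]
ee_rot: [179.7, -0.0, 97.0]
force: [0.1, -1.2, 9.4]
gripper_width: 56.5
```

>>> arm_command --series '[0,0,0,0,0,-0.09,0,0,0,0,0,0]'

```text
time_s: 15.32
ee_pos: [505.3, 222.5, 143.2]
ee_rot: [179.7, -0.1, 92.9]
force: [-0.1, -0.5, 9.6]
gripper_width: 56.0
```

>>> arm_command --series '[0,0,0,0,0,-0.09,0,0,0,0,0,0]'

```text
time_s: 15.48
ee_pos: [505.3, 222.5, 143.2]
ee_rot: [179.7, -0.1, 88.9]
force: [0.3, -1.4, 9.5]
gripper_width: 56.2
```

>>> arm_command --series '[0,0,0,0,0,-0.09,0,0,0,0,0,0]'

```text
time_s: 15.65
ee_pos: [505.2, 222.5, 143.0]
ee_rot: [179.7, -0.1, 84.8]
force: [-0.9, -1.3, 9.2]
gripper_width: 56.1
```

>>> arm_command --series '[0,0,0,0,0,-0.09,0,0,0,0,0,0]'

```text
time_s: 15.82
ee_pos: [504.7, 222.5, 142.3]
ee_rot: [179.8, -0.1, 80.8]
force: [-1.1, 0.2, 7.1]
gripper_width: 56.1
```

>>> arm_command --series '[0,0,0,0,0,-0.09,0,0,0,0,0,0]'

```text
time_s: 15.98
ee_pos: [503.8, 222.2, 141.0]
ee_rot: [180.0, -0.0, 76.8]
force: [1.1, -0.7, 1.1]
gripper_width: 56.3
```

>>> arm_command --series '[0,0,0,0,0,-0.09,0,0,0,0,0,0]'

```text
time_s: 16.15
ee_pos: [503.1, 222.1, 140.2]
ee_rot: [-179.9, 0.1, 72.9]
force: [0.3, -0.2, -1.8]
gripper_width: 56.5
```

```bash
python3 - <<'E'
from h import *
f=grab("wrist","w11.png"); s=f["s"]
print(s["time_s"],s["ee_pos"],s["ee_rot"],s["force"],s["torque"],s["gripper_width"])
E
```

```text
16.15 [503.0500232  222.05494506 140.23568174] [-1.79921293e+02  6.01232659e-02  7.28529059e+01] [ 0.31392691 -0.21032681 -1.8059095 ] [ 2.66363621e-05 -9.67881970e-02 -3.08870528e-02] 56.48267309586508
```

View pics/w11.png

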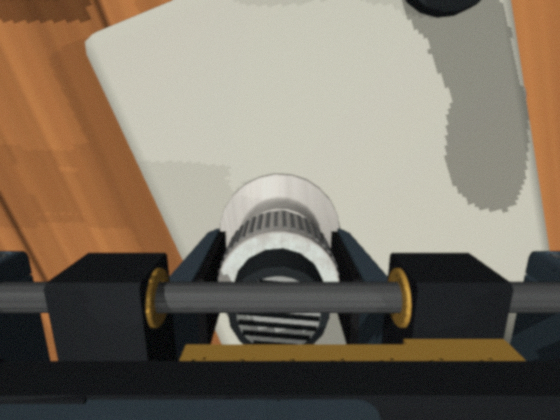

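The cell dropped off the pins at yaw of about 80 and the push force vanished. I'll turn back 3° to the middle of the window and lower.

>>> arm_command --series '[0,0,-0.005,0,0,0.07,0,0,-0.005,0,0,0,0,0,0,0,0,0]'

```text
time_s: 16.45
ee_pos: [503.8, 222.3, 136.5]
ee_rot: [180.0, -0.0, 76.0]
force: [2.0, 0.6, -2.9]
gripper_width: 56.1
```

>>> arm_command --series '[0,0,-0.008,0,0,0,0,0,-0.002,0,0,0,0,0,0,0,0,0]'

```text
time_s: 16.7
ee_pos: [503.8, 222.3, 132.6]
ee_rot: [180.0, -0.0, 75.9]
force: [1.1, 0.4, -2.4]
gripper_width: 56.5
```

>>> arm_command --series '[0,0,-0.006,0,0,0,0,0,-0.006,0,0,0,0,0,0,0,0,0]' --newtons 45

```text
time_s: 16.95
ee_pos: [503.9, 222.3, 128.7]
ee_rot: [180.0, -0.0, 75.9]
force: [-0.2, -0.3, 4.9]
gripper_width: 56.0
```

>>> arm_command --series '[0,0,-0.006,0,0,0,0,0,0,0,0,0,0,0,0,0,0,0]'

```text
time_s: 17.2
ee_pos: [503.9, 222.3, 126.8]
ee_rot: [179.9, -0.0, 75.9]
force: [-0.3, -0.7, 6.1]
gripper_width: 56.0
```

>>> arm_command --series '[0,0,-0.006,0,0,0,0,0,0,0,0,0,0,0,0,0,0,0]'

```text
time_s: 17.45
ee_pos: [503.9, 222.3, 126.5]
ee_rot: [179.9, -0.1, 75.9]
force: [-3.3, -3.4, 18.2]
gripper_width: 55.8
```

There is a hard stop at 126.5, about 17 mm below the start on the pins. I'll add a little margin and check that it holds.

>>> arm_command --series '[0,0,-0.003,0,0,0,0,0,0,0,0,0,0,0,0,0,0,0,0,0,0,0,0,0,0,0,0,0,0,0,0,0,0,0,0,0,0,0,0,0,0,0]'

```text
time_s: 18.03
ee_pos: [503.9, 222.3, 126.4]
ee_rot: [179.9, -0.1, 75.9]
force: [-5.2, -3.2, 25.4]
gripper_width: 55.9
```

```bash
python3 - <<'E'
from h import *
f=grab("wrist","w12.png"); s=f["s"]
print(s["time_s"],s["ee_pos"],s["ee_rot"],s["force"],s["torque"],s["gripper_width"])
b=grab("scene")["frame"][:,:,::-1]; t=grab("top")["frame"][:,:,::-1]
cv2.imwrite("pics/f1.png",cv2.resize(b[150:270,190:400],None,fx=3.8,fy=3.8,interpolation=cv2.INTER_CUBIC))
cv2.imwrite("pics/f2.png",t)
print(env.state()["ee_pos"],env.state()["force"])
E
```

```text
18.0333 [503.90735914 222.3444088  126.44522421] [ 1.79870255e+02 -9.55073748e-02  7.59407270e+01] [-5.16594522 -3.23057101 25.44924613] [-0.57411868  1.24551213 -0.1065595 ] 55.89880578012179
[503.90166917 222.3703894  126.43106062] [-5.16374511 -3.16633072 24.52943505]
```

View pics/f1.png

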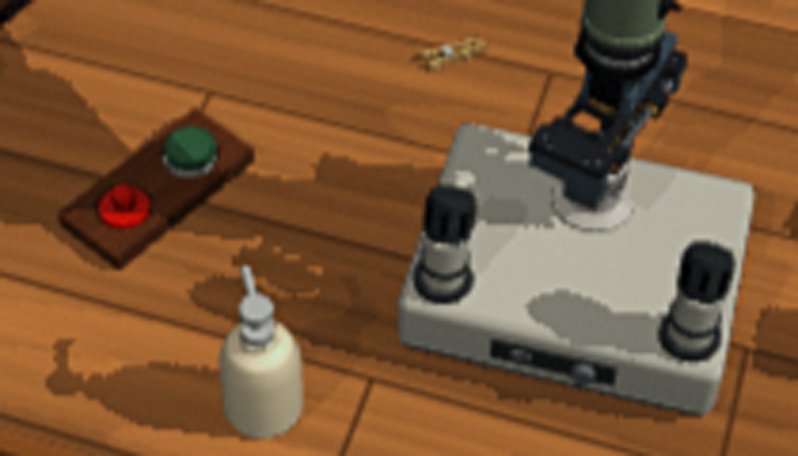

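View pics/f2.png

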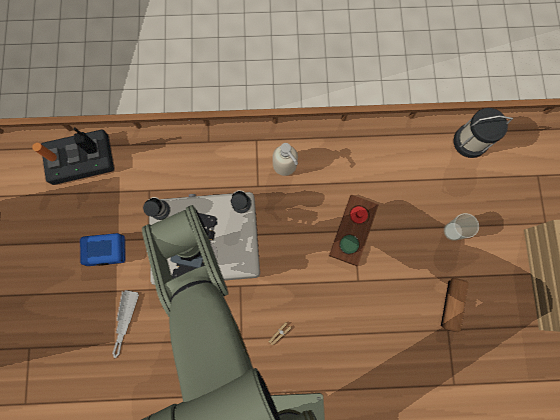

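View pics/w12.png

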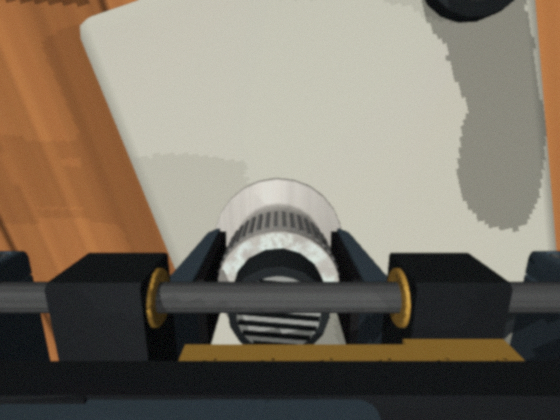

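The cell sits in the jaws as it did before the push, with the neck at (280,300), so it has not slipped. The cap is flat in its well at (359,214) in the top view, and the other objects have not moved. I'll hand in.

```bash
python3 - <<'E'
from h import *
print(env.job_done()); s=env.state(); print(s["time_s"],s["ee_pos"],s["force"],s["gripper_width"])
E
```

```text
the job is handed in; nothing more can be done
None
the job is handed in; nothing more can be done
```

The filter cell is on its seat and pushed home. The gripper is still holding it down, so you can drive in the locking screw.

- **Cap:** I lifted the red dust cap off by its stud and set it in the empty caddy well. It touched the floor at the predicted height, and the pictures show it lying flat.
- **Cell:** I turned the cell clockwise by its collar under a light push. It dropped over the pins after about 70°.
- **Final checks:** The tool travelled 16.8 mm down from where it gripped the cell on the pins, against 17 mm expected. It came to a hard stop there and held with about 25 N of push and 45 N of grip. In the wrist camera the cell sat in the jaws as before, so there was no sign of slipping.
- **Other objects:** The tin, dispenser, headlamp case and tumbler look unmoved in the last pictures.

I handed it in at about 18 s, and no check failed. There was a small sideways force of about 6 N at the end, and I could not read the state after handing in.

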